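# Put the drain shelf back into the parts-washing tank

## Robot

A 7-joint arm with a two-finger parallel gripper is mounted at the origin on the work surface. World frame = base frame: x ahead of the robot, y to its left, z up, the work surface at z = 0. Lengths are in m, angles in rad, forces in N, time in s.
With the tool pointing down it reaches from about 0.35 to 0.9 m from the base axis. Payload 7.2 kg.
Tool frame: the origin (TCP) lies midway between the tips of the shut fingers; the grasp point (between the pads) lies 19 mm behind it; x points along the fingers, y is the direction in which the jaws open and shut, and the axes are right-handed (so a half turn about x gives the same grasp; the last joint's range is limited). The gripper opens to 88 mm and grips with 3 to 60 N. Pads are 20 mm wide; open, the fingers measure 115 mm over their backs; the gripper's body (75 mm by 178 mm) begins 61 mm behind the grasp point.
Start: joints at [1.165, 0.411, -0.013, 1.596, 0.006, 1.134, -0.082], TCP at [0.207, -0.59, 0.223] pointing down, gripper open.
Joint ranges: [-2.95, 2.95], [-0.29, 1.99], [-1.47, 1.44], [0.14, 2.54], [-1.03, 4.17], [0.13, 1.85], [-2.86, 2.86]. Speed limits (rad/s): [2.39, 2.39, 3.01, 3.01, 3.14, 3.14, 3.14].

## Interface

Orientations are given as a unit quaternion [x, y, z, w].
In Python, from rig import manip gives the robot as it stands.
- The arm moves only by the tool drive_tool, never from a script. Its argument "targets" is a list that holds one entry, the list of rows, each a list of 7 numbers: the shift along the tool's x, y, z in cm, then the turn, a rotation vector about the tool's x, y, z in units of 5 degrees (1.0 is 5 degrees), then the finger opening in cm, from 0 to 8.78. A call has 1 to 10 rows; each row shifts and turns the commanded pose from where the row before left it, along the tool's axes as they then stand; what a row does not reach is not made up. A row lasts 1/10 s, in which the tool goes at most 50 mm and 8.59 degrees, less where a joint would pass 70% of its speed; a pose out of reach is approached as far as the arm can. A call is refused whole if a number of a shift passes 5 or a number of a turn 1, either way. A call with a gripper value outside its range is refused whole. The fingers move at their own pace and stop on an object; "squeeze" is the grip in N (left out, the last holds). Time passes only in rows, so rows that do not move let the fingers close. It gives the time, the measured TCP pose, the force and the opening at its end, in the units of the state.
- manip.get_obs(): the state, without advancing time (a new reading comes with each control period).
- manip.get_image(name): name is "side" or "top"; returns the picture (400x640x3 uint8, blue, green, red); there is no depth.
- manip.calibration(name): a dict with "vfov" (degrees; the focal length in pixels is half the picture's height over the tangent of half this angle, whatever the lens; pixels are square), "cx", "cy" (the principal point, pixels), "rvec" (rotation vector, rad) and "tvec" (3), from world to camera coordinates, as OpenCV has them. Camera axes: x right, y down, z forward; pixel columns grow to the right and rows downward; lengths in m; the calibration is good to about 2 mm. A picture is of the moment at which its call begins. calibration takes no time and is no camera call.
- manip.sign_off(): hands the job in, once; it reports no verdict.
The state is a dict: "time": time; "joint_pos": joint angles; "joint_vel": joint speeds; "joint_efforts": joint torques, N m; "position": TCP position; "ee_rot": TCP orientation; "force": force on the tool from outside, world axes, zero at the start; "torque": the same for the moment, N m; "opening": finger opening in m.
Only numpy, scipy, OpenCV 4.12 (cv2) and the standard library are available. Lean on these libraries where they do the work, as an engineer would, in place of code of your own. Each camera call takes 0.05 s, during which the arm holds its last target.

## Task

Put the slotted drain shelf back into the parts-washing tank. It is longer than the mouth, so tilt it, feed one end in under a folded rim, swing the other end down past the opposite rim, and settle it flat on the two ledges (feel for their height, it is set differently each time), centred along the tank so both ends bear equally, then let go. Do not force or drop it against the tank, and leave the other things on the bench alone.

Things in the scene. Friction and masses are not known exactly. Their poses are not given: they have to be found in the camera images.
- tank: Grey sheet-steel parts-washing tank, empty, open at the top, fixed to the bench. Inside 314 mm long (its x axis) x 214 mm wide (y), walls 4 mm, 150 mm tall, inside floor 14 mm above the bench. At each end a 20 mm wide ledge sticks in from the end wall under the rim, over the full width. Origin: centre of its underside; x points away from the robot to the end with the pump housing, z up.
- tank_rim_near (a point): Middle of the inner lower edge of the folded rim at the end nearer the robot, 137 mm from the tank's middle. At both ends (not the sides) the top edge is folded in 20 mm, 4 mm thick, underside 146 mm above the bench, so the mouth is 274 x 214 mm. The two ledges are one clamped frame, set anew each time: both tops equally high, 44 to 68 mm above the bench, not measured.
- tank_rim_far (a point): The same for the far end. Outside that end sits the pump housing, 56 x 110 mm, 152 mm tall with its hose.
- shelf: Slotted steel drain shelf: stiff flat panel 300 mm long (x axis) x 200 wide (y) x 6 thick, 0.33 to 0.6 kg, same either way round. Starts flat on the bench, handle up. Origin: centre of its underside, z up. In the tank it has 14 mm to spare lengthways, 7 mm at each side. Low end on a ledge and against that wall, the raised end passes the other rim at 15 to 20 degrees tilt with 3 to 10 mm to spare.
- shelf_grip (a point): Centre of the shelf's handle bar, 40 mm above the shelf's underside. The bar is 90 mm long along the shelf's length, 12 mm thick across (grip it this way) and 16 mm tall; it stands on two legs with 74 mm between them, 26 mm open beneath. If an end of the shelf is pushed on something, the bar can turn between the fingers.
- shelf_end_a (a point): middle of the lower edge of one short end of the shelf (its -x end, 150 mm from its origin)
- shelf_end_b (a point): middle of the lower edge of the other short end (+x)
- piston: bystander: aluminium piston, 54 mm across, 46 mm tall, standing on the bench; origin at the centre of its underside
- bearing: bystander: steel ball bearing ring, 34 mm across, 12 mm tall, flat on the bench between shelf and tank; origin at the centre of its underside
- tape_roll: bystander: roll of paper tape, 100 mm across, 48 mm tall; origin at the centre of its underside
- cleaner: bystander: white plastic bottle, 68 mm across, 200 mm tall; origin at the centre of its underside
- wrench: bystander: steel wrench 190 mm long, lying at the far side of the bench; origin under its middle
- sprocket: bystander: dark chain sprocket, 134 mm across, 5 mm thick, flat on the bench; origin at the centre of its underside
- brush: bystander: brush 200 mm long, lying; origin under its middle

How it is judged:
On the way, in this order (a step that is already met when the one before it is completed fails the run):
1. the shelf is lifted clear of the bench (height (world z) of shelf above 0.08 m), for 0.1 s.
2. the shelf is tilted in: one end below the rims inside the tank, the other end still above them (((z of shelf_end_a in the frame of tank below 0.13 m and z of shelf_end_b in the frame of tank above 0.15 m and horizontal distance between shelf and tank below 0.06 m) or (z of shelf_end_b in the frame of tank below 0.13 m and z of shelf_end_a in the frame of tank above 0.15 m and horizontal distance between shelf and tank below 0.06 m))), for 0.2 s.
At the end, for the whole second after the job is handed in: The shelf lies still and flat (within 1.7 degrees) on both ledges under the rims (its underside 41 to 71 mm above the tank's underside), its middle within 5 mm of the tank's middle along the tank's length, released (angle between shelf's own z axis and vertical below 0.03 rad and z of shelf in the frame of tank between 0.041 and 0.071 m and x of shelf in the frame of tank between -0.005 and 0.005 m and contact force between shelf and the fingers below 0.1 N and linear speed of shelf below 0.01 m/s); the robot touches nothing.
It fails at once if the tank is pressed or struck, by the shelf or the robot, with more than 30 N (contact force between tank and anything else above 30 N).
It fails at once if the shelf is dropped onto the ledges (moves faster than 0.12 m/s while lying nearly flat, under 6 degrees, inside the tank) (z of shelf in the frame of tank below 0.1 m and horizontal distance between shelf and tank below 0.06 m and angle between shelf's own z axis and vertical below 0.1 rad and linear speed of shelf above 0.12 m/s).
It fails at once if a bystander is disturbed (moved more than 20 mm) (distance of any of piston, bearing, tape_roll, cleaner, wrench, sprocket, brush from where it was at the start of the episode above 0.02 m).
It also fails if it takes over 70 s, if anything falls off the work surface, if the arm or the gripper's body presses on something with over 40 N, if the wrist force passes 120 N, or if a joint passes its speed limit or range.

## Working session

There is one attempt and no reset: what is moved stays moved. The work goes in short steps, Python scripts to look and compute and a tool call to move; the robot and the scene stay as the last step left them, time stands still between calls to the robot, and variables do not carry over. Pictures are saved under pics/ and viewed, and the job is handed in when it is done.

Besides the shell and the picture viewer there is one more tool, called after "Call:" in YAML: its name, and indented under it one key for each argument. drive_tool: Moves the arm, as the interface text tells. Its arguments: {"type":"object","properties":{"targets":{"type":"array","items":{"type":"array","items":{"type":"array","items":{"type":"number"}}}},"squeeze":{"type":"number"}},"required":["targets"]}

```bash
ls; mkdir -p pics; python3 - <<'E'
from rig import manip
import cv2,numpy as np
o=manip.get_obs()
print({k:np.round(v,4).tolist() for k,v in o.items()})
for n in("side","top"):
    cv2.imwrite(f"pics/{n}0.png",manip.get_image(n)); print(n,manip.calibration(n))
E
```

```text
pics
{'time': 0.0, 'joint_pos': [1.1648, 0.4119, -0.0127, 1.597, 0.0056, 1.1343, -0.0822], 'joint_vel': [-0.0, -0.0009, 0.0003, 0.0009, -0.0002, -0.0006, -0.0014], 'joint_efforts': [0.0001, -58.7944, 0.6423, -29.1075, -0.0536, 0.0183, 0.0001], 'position': [0.2069, -0.5892, 0.2218], 'ee_rot': [-0.6969, -0.1194, 0.6972, -0.1183], 'force': [-1.0586, 0.2322, 0.7015], 'torque': [0.0329, -0.0312, -0.0318], 'opening': 0.0879}
side {'vfov': 51.98456807170239, 'cx': 317.77463634462276, 'cy': 205.286526962405, 'rvec': array([ 0.48065355, -2.78322829,  1.0760401 ]), 'tvec': array([0.54726674, 0.20787552, 1.3180375 ])}
top {'vfov': 51.55908642979418, 'cx': 316.59891341879353, 'cy': 197.23983295450145, 'rvec': array([ 2.18635976, -2.14491798,  0.11074603]), 'tvec': array([0.00253957, 0.56441811, 1.56084901])}
```

View pics/side0.png

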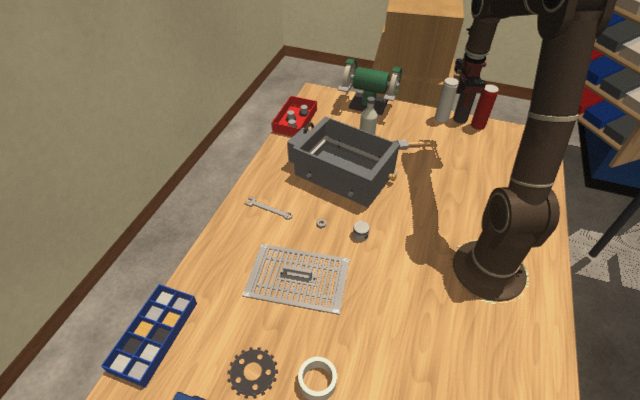

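View pics/top0.png

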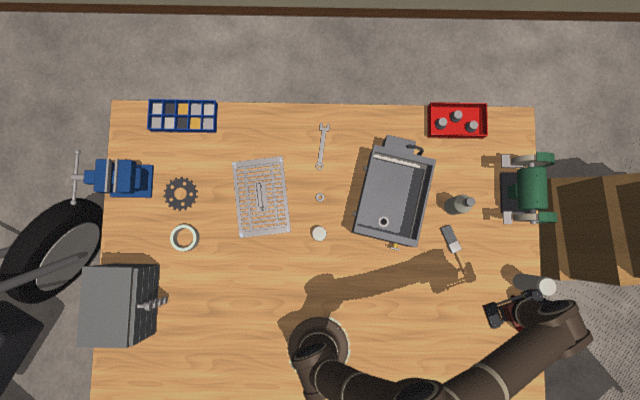

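Side view: shelf at about (297,278), tank at (345,160), piston (361,230), bearing (321,223). Top view: shelf at (261,196), tank at (395,193), with the pump at the tank's upper end. I'll zoom in.

```bash
python3 - <<'E'
import cv2
t=cv2.imread("pics/top0.png");s=cv2.imread("pics/side0.png")
cv2.imwrite("pics/t_tank.png",cv2.resize(t[125:260,335:485],None,fx=4.4,fy=4.4,interpolation=cv2.INTER_CUBIC))
cv2.imwrite("pics/t_shelf.png",cv2.resize(t[145:250,220:340],None,fx=5.5,fy=5.5,interpolation=cv2.INTER_CUBIC))
cv2.imwrite("pics/s_tank.png",cv2.resize(s[90:215,270:430],None,fx=4.5,fy=4.5,interpolation=cv2.INTER_CUBIC))
cv2.imwrite("pics/s_shelf.png",cv2.resize(s[235:325,230:380],None,fx=5,fy=5,interpolation=cv2.INTER_CUBIC))
E
```

```text
(no output)
```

View pics/t_tank.png

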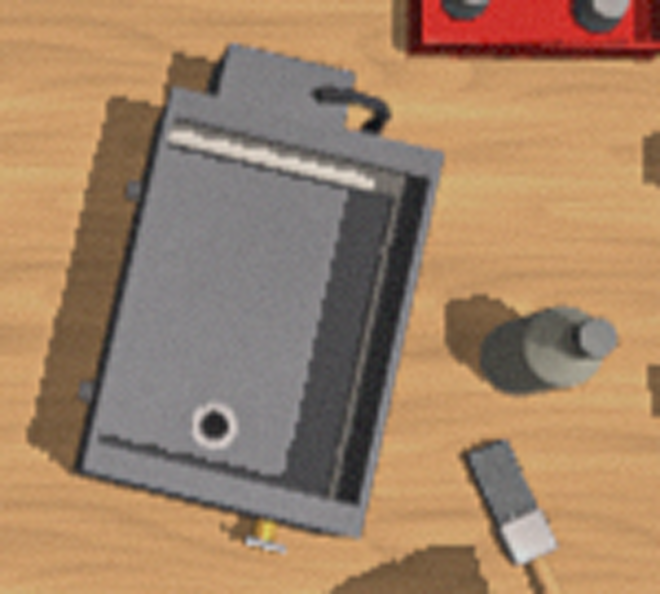

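View pics/t_shelf.png

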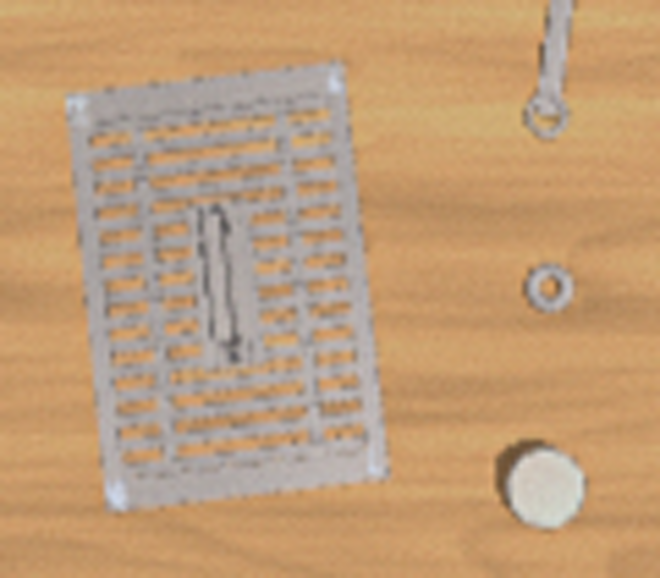

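View pics/s_tank.png

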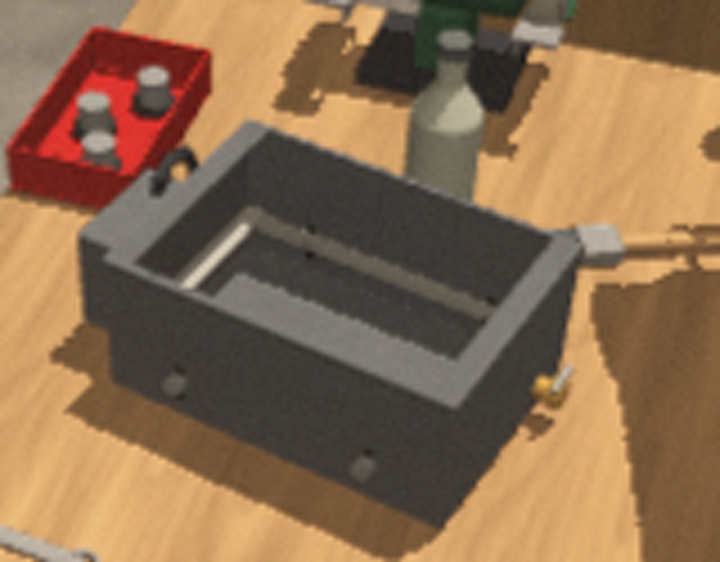

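View pics/s_shelf.png

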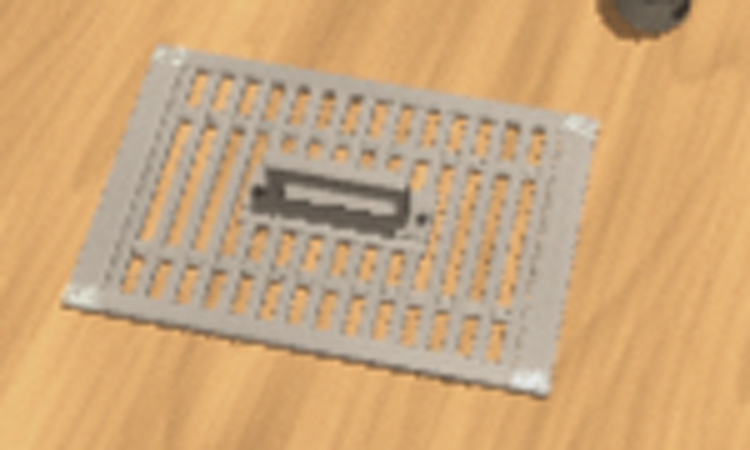

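```bash
cat > h.py <<'E'
import cv2,numpy as np
from rig import manip
def cam(n):
    c=manip.calibration(n);f=200/np.tan(np.radians(c['vfov']/2))
    K=np.array([[f,0,c['cx']],[0,f,c['cy']],[0,0,1]]);R=cv2.Rodrigues(c['rvec'])[0]
    return K,R,np.array(c['tvec'])
def ray(n,uv):
    K,R,t=cam(n);d=R.T@np.linalg.solve(K,[uv[0],uv[1],1]);return -R.T@t,d
def onz(n,uv,z):
    o,d=ray(n,uv);return o+d*(z-o[2])/d[2]
def proj(n,P):
    K,R,t=cam(n);p=K@(R@np.asarray(P)+t);return p[:2]/p[2]
def rect(P): # P order: far-left, far-right, near-right, near-left
    P=np.array(P)[:,:2];c=P.mean(0);ax=(P[0]+P[1]-P[2]-P[3]);ay=(P[0]+P[3]-P[1]-P[2])
    return c,np.degrees(np.arctan2(ax[1],ax[0])),np.degrees(np.arctan2(-ay[0],ay[1])),np.linalg.norm(ax)/2,np.linalg.norm(ay)/2
E
python3 - <<'E'
from h import *
np.set_printoptions(precision=4,suppress=True)
T=lambda p,o,s:[(np.array(q)+.5)/s-.5+np.array(o) for q in p]
tt=T([(172,88),(443,152),(360,538),(78,472)],(335,125),4.4)
st=T([(105,255),(255,122),(578,240),(455,406)],(270,90),4.5)
ts=T([(67,97),(342,62),(387,480),(111,511)],(220,145),5.5)
print('tank top',rect([onz('top',p,.15) for p in tt]));print('tank side',rect([onz('side',p,.15) for p in st]))
print('shelf top',rect([onz('top',p,.006) for p in ts]))
ss=T([(62,300),(157,45),(600,120),(549,382)],(230,235),5)
print('shelf side',rect([onz('side',p,.006) for p in ss]))
b=T([(198,207),(226,205),(241,358),(214,362)],(220,145),5.5)
print('bar',rect([onz('top',p,.048) for p in b]))
for nm,p in dict(piston=((545,487),.046),bearing=((549,288),.012)).items():
    print(nm,onz('top',T([p[0]],(220,145),5.5)[0],p[1]))
print('cleaner',onz('top',T([(598,338)],(335,125),4.4)[0],.2))
print('brush',onz('top',T([(470,445)],(335,125),4.4)[0],.02))
# ledge
for p in tt+[]:pass
E
```

```text
tank top (array([ 0.5643, -0.2635]), np.float64(-12.83679408490561), np.float64(-12.282859500461862), np.float64(0.3219204841825067), np.float64(0.22807633280305264))
tank side (array([ 0.5652, -0.267 ]), np.float64(-12.758100836325347), np.float64(-13.174999629123857), np.float64(0.31406085395653593), np.float64(0.22386477240359476))
shelf top (array([0.5656, 0.2311]), np.float64(7.975990572756384), np.float64(7.977519052168643), np.float64(0.2988796669498514), np.float64(0.1965290445122393))
shelf side (array([0.5669, 0.2287]), np.float64(8.541512438896087), np.float64(7.687804577544015), np.float64(0.3000815550967341), np.float64(0.19443743315865558))
bar (array([0.563 , 0.2301]), np.float64(7.640211866935963), np.float64(7.344362157973012), np.float64(0.10771044179560325), np.float64(0.019086874173829076))
piston [0.4267 0.0028 0.046 ]
bearing [0.5675 0.0025 0.012 ]
cleaner [ 0.5419 -0.5142  0.2   ]
brush [ 0.4645 -0.4673  0.02  ]
```

```bash
cat >> h.py <<'E'
from scipy.spatial.transform import Rotation as Ro
def goalR(yaw,tilt=0): # tilt>0: +x end up (low end near), degrees
    c,s=np.cos(np.radians(yaw)),np.sin(np.radians(yaw))
    R=np.array([[0,-s,c],[0,c,s],[-1,0,0]])
    t=np.radians(tilt); return Ro.from_rotvec(-t*np.array([-s,c,0]))*Ro.from_matrix(R)
def plan(p,yaw,tilt=0,verbose=1):
    o=manip.get_obs();R=Ro.from_quat(o['ee_rot'])
    G=goalR(yaw,tilt)
    print('t',round(o['time'],2),'pos',np.round(o['position'],4),'F',np.round(o['force'],1),'T',np.round(o['torque'],2),'open',round(o['opening'],4),'j',np.round(o['joint_pos'],2))
    d=np.array(p)-o['position']
    print('turn(5deg):',np.round((R.inv()*G).as_rotvec(degrees=True)/5,3),' shift now-axes cm:',np.round(R.inv().apply(d)*100,2),' after turn:',np.round(G.inv().apply(d)*100,2))
E
python3 - <<'E'
from h import *
print(Ro.from_quat(manip.get_obs()['ee_rot']).as_matrix().round(3))
plan([.564,.23,.15],8)
plan([.564,.23,.15],188)
E
```

```text
[[-0.001  0.331 -0.943]
 [ 0.001 -0.943 -0.331]
 [-1.    -0.001  0.   ]]
t 0.1 pos [ 0.2069 -0.5893  0.2219] F [-0.9  0.1  0.3] T [ 0.   -0.03  0.01] open 0.0878 j [ 1.16  0.41 -0.01  1.6   0.01  1.13 -0.08]
turn(5deg): [-3.3729e+01 -2.5000e-02  4.0000e-03]  shift now-axes cm: [  7.28 -65.45 -60.84]  after turn: [ 7.19 76.16 46.76]
t 0.1 pos [ 0.2069 -0.5893  0.2219] F [-0.9  0.1  0.3] T [ 0.   -0.03  0.01] open 0.0878 j [ 1.16  0.41 -0.01  1.6   0.01  1.13 -0.08]
turn(5deg): [2.271 0.003 0.017]  shift now-axes cm: [  7.28 -65.45 -60.84]  after turn: [  7.19 -76.16 -46.76]
```

Call:
drive_tool:
  targets:
    - [[-3, 0, 0, 0, 0, 0, 8.78], [-3, 0, 0, 0.75, 0, 0, 8.78], [0, -3.5, -2.1, 0.75, 0, 0, 8.78], [0, -3.5, -2.1, 0.77, 0, 0, 8.78], [0, -3.5, -2.1, 0, 0, 0, 8.78], [0, -3.5, -2.1, 0, 0, 0, 8.78], [0, -3.5, -2.1, 0, 0, 0, 8.78], [0, -3.5, -2.1, 0, 0, 0, 8.78], [0, -3.5, -2.1, 0, 0, 0, 8.78], [0, -3.5, -2.1, 0, 0, 0, 8.78]]
  squeeze: 25

```text
time: 1.1
position: [0.327, -0.2845, 0.2825]
ee_rot: [-0.705, -0.049, 0.705, -0.049]
force: [0.4, -0.1, -1.1]
opening: 0.0878
```

Call:
drive_tool:
  targets:
    - [[0, -3.5, -2.1, 0, 0, 0, 8.78], [0, -3.5, -2.1, 0, 0, 0, 8.78], [0, -3.5, -2.1, 0, 0, 0, 8.78], [0, -3.5, -2.1, 0, 0, 0, 8.78], [0, -3.5, -2.1, 0, 0, 0, 8.78], [0, -3.5, -2.1, 0, 0, 0, 8.78], [0, -3.5, -2.1, 0, 0, 0, 8.78], [0, -3.5, -2.1, 0, 0, 0, 8.78], [0, -3.5, -2.1, 0, 0, 0, 8.78], [0, -3.5, -2.1, 0, 0, 0, 8.78]]

```text
time: 2.1
position: [0.4863, 0.091, 0.2825]
ee_rot: [-0.705, -0.049, 0.705, -0.049]
force: [0.9, -0.4, 0.9]
opening: 0.0879
```

```bash
python3 - <<'E'
from h import *
plan([.564,.23,.021],188)
E
```

```text
t 2.1 pos [0.4863 0.091  0.2825] F [ 0.9 -0.4  0.9] T [ 0.    0.02 -0.01] open 0.0879 j [ 0.25  0.19 -0.62  1.79  0.12  1.2  -1.83]
turn(5deg): [-0.004  0.002 -0.002]  shift now-axes cm: [ 26.14 -12.69  -9.63]  after turn: [ 26.15 -12.69  -9.63]
```

Call:
drive_tool:
  targets:
    - [[2, -3.2, -2.4, 0, 0, 0, 8.78], [4, -3.2, -2.4, 0, 0, 0, 4.5], [4, -3.2, -2.4, 0, 0, 0, 4.5], [3, -3.1, -2.4, 0, 0, 0, 4.5], [4, 0, 0, 0, 0, 0, 4.5], [3, 0, 0, 0, 0, 0, 4.5], [0, 0, 0, 0, 0, 0, 4.5], [0, 0, 0, 0, 0, 0, 4.5]]

```text
time: 2.9
position: [0.5588, 0.2206, 0.0921]
ee_rot: [-0.705, -0.049, 0.706, -0.049]
force: [0.3, -0.2, 0.7]
opening: 0.0449
```

```bash
python3 - <<'E'
from h import *
plan([.5635,.23,.021],188)
t=manip.get_image('top');s=manip.get_image('side')
cv2.imwrite("pics/t1.png",np.hstack([cv2.resize(t[145:250,220:340],None,fx=4,fy=4)[:400,:400],cv2.resize(s[190:290,245:345],None,fx=4,fy=4)]))
print(proj('top',[.5635,.23,.04])-[220,145],proj('side',[.5635,.23,.04])-[245,190])
E
```

```text
t 2.9 pos [0.5588 0.2206 0.0921] F [ 0.3 -0.2  0.7] T [-0.01 -0.   -0.04] open 0.0449 j [-0.05  0.58 -0.56  1.76  0.38  0.92 -2.2 ]
turn(5deg): [0.003 0.012 0.   ]  shift now-axes cm: [ 7.11 -0.86 -0.61]  after turn: [ 7.11 -0.86 -0.6 ]
[39.86233711 51.08467863] [53.1798411  80.22182142]
```

View pics/t1.png

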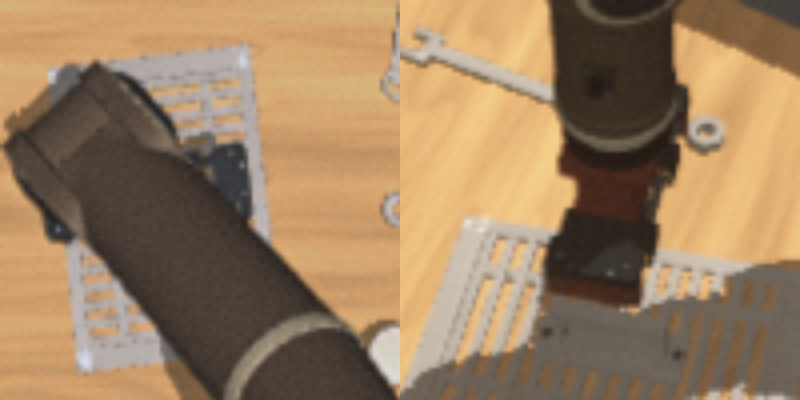

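Call:
drive_tool:
  targets:
    - [[1, -0.83, -0.84, 0, 0, 0, 4.5], [3, 0, 0, 0, 0, 0, 4.5], [1.5, 0, 0, 0, 0, 0, 4.5], [1, 0, 0, 0, 0, 0, 4.5], [0.3, 0, 0, 0, 0, 0, 4.5], [0, 0, 0, 0, 0, 0, 4.5]]

```text
time: 3.6
position: [0.5662, 0.2301, 0.024]
ee_rot: [-0.705, -0.049, 0.705, -0.049]
force: [-0.0, 0.1, 0.4]
opening: 0.045
```

```bash
python3 - <<'E'
from h import *
plan([.566,.23,.023],188)
E
```

```text
t 3.6 pos [0.5662 0.2301 0.024 ] F [-0.   0.1  0.4] T [-0.01 -0.    0.02] open 0.045 j [-0.1   0.68 -0.52  1.77  0.44  0.81 -2.26]
turn(5deg): [0.001 0.001 0.001]  shift now-axes cm: [0.1  0.01 0.02]  after turn: [0.1  0.01 0.02]
```

Call:
drive_tool:
  targets:
    - [[0, 0, 0, 0, 0, 0, 0.8], [0, 0, 0, 0, 0, 0, 0.8], [0, 0, 0, 0, 0, 0, 0.8], [0, 0, 0, 0, 0, 0, 0.8], [0, 0, 0, 0, 0, 0, 0.8], [0, 0, 0, 0, 0, 0, 0.8]]
  squeeze: 35

```text
time: 4.2
position: [0.5662, 0.2308, 0.0244]
ee_rot: [0.706, 0.05, -0.705, 0.049]
force: [-0.3, 2.2, 2.9]
opening: 0.0119
```

Call:
drive_tool:
  targets:
    - [[-0.5, 0, 0, 0, 0, 0, 0.8], [-1, 0, 0, 0, 0, 0, 0.8], [-2, 0, 0, 0, 0, 0, 0.8], [-2, 0, 0, 0, 0, 0, 0.8], [0, 0, 0, 0, 0, 0, 0.8], [0, 0, 0, 0, 0, 0, 0.8]]

```text
time: 4.8
position: [0.5661, 0.2294, 0.0788]
ee_rot: [0.705, 0.049, -0.705, 0.049]
force: [-0.0, -0.4, -5.7]
opening: 0.0117
```

Call:
drive_tool:
  targets:
    - [[-4, 0, 0, 0, 0, 0, 0.8], [-4.5, 0, 0, 0, 0, 0, 0.8], [-4.5, 0, 0, 0, 0, 0, 0.8], [-4.5, 0, 0, 0, 0, 0, 0.8], [-3, 0, 0, 0, 0, 0, 0.8], [0, 0, 0, 0, 0, 0, 0.8], [0, 0, 0, 0, 0, 0, 0.8]]

```text
time: 5.5
position: [0.5656, 0.2294, 0.2822]
ee_rot: [-0.705, -0.049, 0.706, -0.05]
force: [-1.3, -0.0, -6.5]
opening: 0.0117
```

```bash
python3 - <<'E'
from h import *
plan([.56,-.265,.30],167.3)
t=manip.get_image('top');s=manip.get_image('side')
cv2.imwrite("pics/t2.png",t);cv2.imwrite("pics/s2.png",s)
E
```

```text
t 5.5 pos [0.5656 0.2294 0.2822] F [-1.3 -0.  -6.5] T [ 0.04  0.02 -0.03] open 0.0117 j [-0.02  0.42 -0.63  1.52  0.25  1.29 -2.1 ]
turn(5deg): [ 4.138  0.017 -0.014]  shift now-axes cm: [-1.72 48.88  7.43]  after turn: [ -1.78  48.35 -10.32]
```

View pics/s2.png

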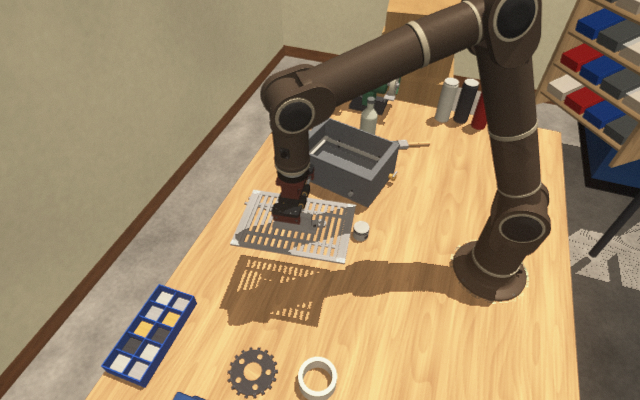

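Call:
drive_tool:
  targets:
    - [[-1, 0, 0, 0.83, 0, 0, 0.8], [-0.8, 0, 0, 0.83, 0, 0, 0.8], [0, 0, 0, 0.83, 0, 0, 0.8], [0, 0, 0, 0.83, 0, 0, 0.8], [0, 0, 0, 0.82, 0, 0, 0.8], [0, 2, -0.4, 0, 0, 0, 0.8], [0, 3.3, -0.7, 0, 0, 0, 0.8], [0, 3.3, -0.7, 0, 0, 0, 0.8], [0, 3.3, -0.7, 0, 0, 0, 0.8], [0, 3.3, -0.7, 0, 0, 0, 0.8]]

```text
time: 6.6
position: [0.5628, 0.0729, 0.2993]
ee_rot: [-0.701, 0.078, 0.704, 0.078]
force: [0.2, 0.8, -5.1]
opening: 0.0114
```

Call:
drive_tool:
  targets:
    - [[0, 3.3, -0.7, 0, 0, 0, 0.8], [0, 3.3, -0.7, 0, 0, 0, 0.8], [0, 3.3, -0.7, 0, 0, 0, 0.8], [0, 3.3, -0.7, 0, 0, 0, 0.8], [0, 3.3, -0.7, 0, 0, 0, 0.8], [0, 3.3, -0.7, 0, 0, 0, 0.8], [0, 3.3, -0.7, 0, 0, 0, 0.8], [0, 3.3, -0.7, 0, 0, 0, 0.8], [0, 3.3, -0.7, 0, 0, 0, 0.8], [0, 1.5, -0.3, 0, 0, 0, 0.8]]

```text
time: 7.6
position: [0.5579, -0.2484, 0.2989]
ee_rot: [-0.701, 0.08, 0.704, 0.079]
force: [0.1, -1.1, -5.7]
opening: 0.0117
```

```bash
python3 - <<'E'
from h import *
plan([.56,-.265,.30],167.3)
plan([.56,-.265,.30],167.3,-28)
E
```

```text
t 7.6 pos [ 0.5579 -0.2484  0.2989] F [ 0.1 -1.1 -5.7] T [ 0.03 -0.01  0.03] open 0.0117 j [ 0.61  0.36 -0.37  1.5   0.14  1.3  -1.57]
turn(5deg): [-0.05   0.052 -0.015]  shift now-axes cm: [-0.11  1.57 -0.58]  after turn: [-0.11  1.57 -0.57]
t 7.6 pos [ 0.5579 -0.2484  0.2989] F [ 0.1 -1.1 -5.7] T [ 0.03 -0.01  0.03] open 0.0117 j [ 0.61  0.36 -0.37  1.5   0.14  1.3  -1.57]
turn(5deg): [-0.045  5.652 -0.027]  shift now-axes cm: [-0.11  1.57 -0.58]  after turn: [ 0.17  1.57 -0.56]
```

```bash
cat > ov.py <<'E'
from h import *
c=np.array([.5645,-.2665]);yaw=np.radians(-12.8)
ax=np.array([np.cos(yaw),np.sin(yaw)]);ay=np.array([-np.sin(yaw),np.cos(yaw)])
def P(x,y,z):return np.r_[c+x*ax+y*ay,z]
if __name__=="__main__":
  out=[]
  for n,(x0,y0,w,h) in dict(top=(345,130,100,120),side=(280,110,125,100)).items():
    f=6 if n=='top' else 5
    im=cv2.resize(cv2.imread(f"pics/{n}0.png")[y0:y0+h,x0:x0+w],None,fx=f,fy=f,interpolation=cv2.INTER_CUBIC)
    for X,Y,Z,col in((.161,.111,.15,(0,0,255)),(.137,.107,.15,(0,255,0))):
        q=[((proj(n,P(sx*X,sy*Y,Z))-[x0,y0]+.5)*f*16).astype(int) for sx,sy in((1,1),(1,-1),(-1,-1),(-1,1))]
        cv2.polylines(im,[np.array(q)],True,col,1,cv2.LINE_AA,4)
    cv2.imwrite(f"pics/ov_{n}.png",im[:600])
E
python3 ov.py
```

```text
(no output)
```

View pics/ov_top.png

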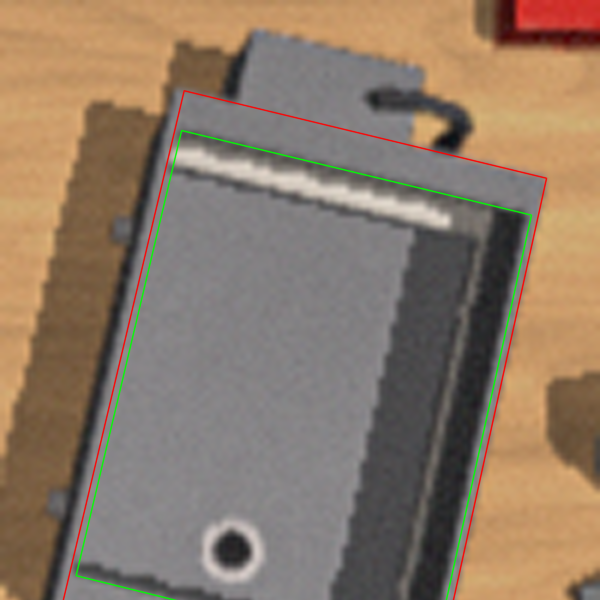

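View pics/ov_side.png

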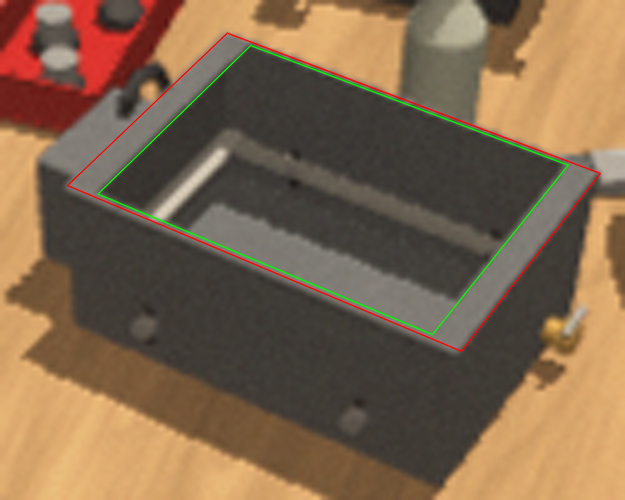

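```bash
python3 - <<'E'
from ov import *
def onx(n,uv,x):
    o,d=ray(n,uv);a=np.r_[ax,0];s=(x-(o[:2]-c)@ax)/(d@a);p=o+s*d;return p[2],(p[:2]-c)@ay
for p in((170,220),(200,188),(232,152)):
    print('side',onx('side',np.array(p)/5+[280,110]-.5,.137))
for p in((200,172),(330,202),(445,228)):
    print('top',onx('top',np.array(p)/6+[345,130]-.5,.137))
K,R,t=cam('top');print(-R.T@t);K,R,t=cam('side');print(-R.T@t)
E
```

```text
side (np.float64(0.05515786047451643), np.float64(0.010311680554144722))
side (np.float64(0.05654717744554083), np.float64(-0.034047810495694816))
side (np.float64(0.06003994805335355), np.float64(-0.08278808665542228))
top (np.float64(0.05446608277905485), np.float64(0.08123461372245427))
top (np.float64(0.05850651959764486), np.float64(-0.002694270969931997))
top (np.float64(0.06349815603527142), np.float64(-0.07602296651800182))
[0.39699981 0.00663873 1.61157406]
[0.27470671 0.87420803 1.11365728]
```

```bash
cat > g.py <<'E'
from ov import *
H=.024
def tcp(cx,cz,th,y=0.):
    t=np.radians(th);return P(cx-H*np.sin(t),y,cz+H*np.cos(t))
def low(xl,zl,th): # low-end bottom corner -> centre
    t=np.radians(th);return xl+.15*np.cos(t),zl+.15*np.sin(t)
def goto(cx,cz,th): plan(tcp(cx,cz,th),167.2,-th)
def where():
    o=manip.get_obs();R=Ro.from_quat(o['ee_rot']).as_matrix()
    z=-R[:,2]; th=np.degrees(np.arcsin(z[2])); C=o['position']+R[:,0]*H
    f=lambda p:(round(float((p[:2]-c)@ax)*1e3,1),round(float((p[:2]-c)@ay)*1e3,1),round(float(p[2])*1e3,1))
    print('th %.2f'%th,'C',f(C),'low',f(C-.15*z),'high',f(C+.15*z),'F tank',np.round([o['force'][:2]@ax,o['force'][:2]@ay,o['force'][2]],1),'T',np.round(o['torque'],2),'t',round(o['time'],1))
E
python3 - <<'E'
from g import *
goto(.001,.26,32)
where()
E
```

```text
t 7.6 pos [ 0.5579 -0.2484  0.2989] F [ 0.1 -1.1 -5.7] T [ 0.03 -0.01  0.03] open 0.0117 j [ 0.61  0.36 -0.37  1.5   0.14  1.3  -1.57]
turn(5deg): [-0.025  6.452 -0.023]  shift now-axes cm: [1.85 1.62 0.11]  after turn: [1.5  1.62 1.09]
th -0.26 C (-10.6, 16.2, 274.9) low (-160.6, 16.5, 275.6) high (139.4, 15.8, 274.2) F tank [ 0.3 -1.  -5.7] T [ 0.03 -0.01  0.03] t 7.6
```

Call:
drive_tool:
  targets:
    - [[0, 0, 0, 0, 0.8, 0, 0.8], [0, 0, 0, 0, 0.8, 0, 0.8], [0, 0, 0, 0, 0.8, 0, 0.8], [0, 0, 0, 0, 0.8, 0, 0.8], [0, 0, 0, 0, 0.8, 0, 0.8], [0, 0, 0, 0, 0.8, 0, 0.8], [0, 0, 0, 0, 0.8, 0, 0.8], [0, 0, 0, 0, 0.8, 0, 0.8], [0, 0, 0, 0, 0, 0, 0.8]]

```text
time: 8.5
position: [0.5566, -0.2429, 0.2984]
ee_rot: [0.868, -0.096, -0.484, -0.054]
force: [-0.4, 1.0, -7.1]
opening: 0.0117
```

```bash
python3 - <<'E'
from g import *
goto(.001,.26,32)
where()
E
```

```text
t 8.5 pos [ 0.5566 -0.2429  0.2984] F [-0.4  1.  -7.1] T [ 0.37  1.23 -0.01] open 0.0117 j [ 0.79  0.07 -0.42  2.   -0.1   0.54 -1.34]
turn(5deg): [0.009 0.065 0.021]  shift now-axes cm: [1.6  2.13 0.84]  after turn: [1.6  2.12 0.85]
th 31.68 C (-0.3, 21.3, 278.0) low (-128.0, 21.2, 199.2) high (127.3, 21.4, 356.7) F tank [-0.6  0.9 -7.1] T [ 0.37  1.23 -0.01] t 8.5
```

Call:
drive_tool:
  targets:
    - [[0.6, 1.06, 0.4, 0, 0, 0, 0.8], [0.6, 1.06, 0.4, 0, 0, 0, 0.8], [0, 0, 0, 0, 0, 0, 0.8], [0, 0, 0, 0, 0, 0, 0.8]]

```text
time: 8.9
position: [0.5547, -0.2641, 0.2866]
ee_rot: [0.869, -0.096, -0.483, -0.054]
force: [-0.1, 2.1, -4.7]
opening: 0.0116
```

```bash
python3 - <<'E'
from g import *
goto(.001,.26,32)
where()
t=manip.get_image('top');s=manip.get_image('side')
cv2.imwrite("pics/t3.png",t);cv2.imwrite("pics/s3.png",s)
cv2.imwrite("pics/t3z.png",cv2.resize(t[120:255,330:490],None,fx=4.4,fy=4.4,interpolation=cv2.INTER_CUBIC))
cv2.imwrite("pics/s3z.png",cv2.resize(s[60:215,250:430],None,fx=3.8,fy=3.8,interpolation=cv2.INTER_CUBIC))
E
```

```text
t 8.9 pos [ 0.5547 -0.2641  0.2866] F [-0.1  2.1 -4.7] T [0.33 1.21 0.01] open 0.0116 j [ 0.82  0.09 -0.41  2.   -0.14  0.51 -1.27]
turn(5deg): [0.015 0.032 0.027]  shift now-axes cm: [0.45 0.02 0.47]  after turn: [0.45 0.02 0.47]
th 31.84 C (2.5, 0.2, 266.3) low (-124.9, 0.0, 187.1) high (130.0, 0.4, 345.4) F tank [-0.6  2.  -4.7] T [0.33 1.21 0.01] t 8.9
```

View pics/t3z.png

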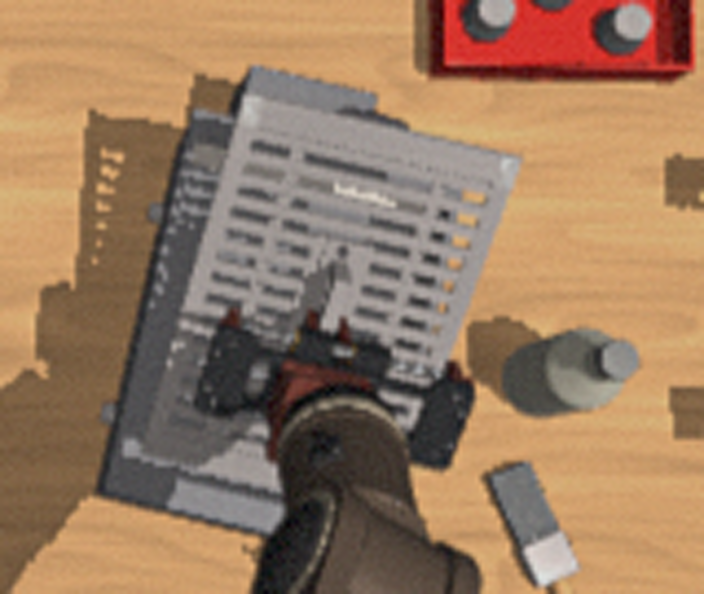

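View pics/s3z.png

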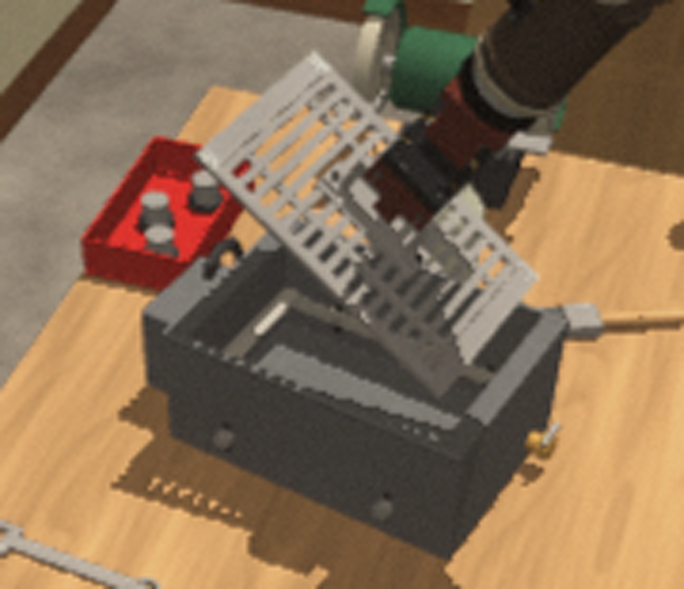

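```bash
cat >> g.py <<'E'
def tri(a,b):
    (o1,d1),(o2,d2)=ray('top',a),ray('side',b)
    s=np.linalg.lstsq(np.c_[d1,-d2],o2-o1,rcond=None)[0];p,q=o1+s[0]*d1,o2+s[1]*d2
    m=(p+q)/2;return np.round(np.r_[(m[:2]-c)@ax,(m[:2]-c)@ay,m[2],np.linalg.norm(p-q)]*1e3,1)
E
python3 - <<'E'
from g import *
Tt=lambda p:(np.array(p)+.5)/4.4-.5+[330,120]
Ts=lambda p:(np.array(p)+.5)/3.8-.5+[250,60]
print('fl',tri(Tt((246,98)),Ts((199,154))))
print('fr',tri(Tt((521,158)),Ts((314,53))))
print('nl',tri(Tt((124,447)),Ts((440,392))))
# predictions
o=manip.get_obs();R=Ro.from_quat(o['ee_rot']).as_matrix();X=-R[:,2];Z=-R[:,0];Y=np.cross(Z,X);C=o['position']+R[:,0]*H
for n,a,b in(('fl',1,1),('fr',1,-1),('nl',-1,1),('nr',-1,-1)):
    p=C+a*.15*X+b*.1*Y+.006*Z
    print(n,np.round([(p[:2]-c)@ax*1e3,(p[:2]-c)@ay*1e3,p[2]*1e3],1),(proj('top',p)-[330,120])*4.4,(proj('side',p)-[250,60])*3.8)
E
```

```text
fl [1.238e+02 9.800e+01 3.521e+02 1.000e-01]
fr [127.9 -99.7 350.5   1.4]
nl [-128.8  112.3  211.8    5.1]
fl [126.8 100.9 351.6] [241.03081988  91.37031708] [192.86668549 153.69240975]
fr [127.4 -99.1 351.5] [518.8825884  157.48594457] [311.99915693  50.94931786]
nl [-127.8  100.2  192.9] [135.75500772 452.18073552] [439.23573251 398.17801347]
nr [-127.2  -99.8  192.8] [387.23816561 513.47060019] [537.20759671 278.4560206 ]
```

Call:
drive_tool:
  targets:
    - [[1.27, 0, 0.8, 0, 0, 0, 0.8], [1.27, 0, 0.8, 0, 0, 0, 0.8], [1.27, 0, 0.8, 0, 0, 0, 0.8], [1.27, 0, 0.8, 0, 0, 0, 0.8], [1.27, 0, 0.8, 0, 0, 0, 0.8], [0, 0, 0, 0, 0, 0, 0.8], [0, 0, 0, 0, 0, 0, 0.8]]

```text
time: 9.7
position: [0.5549, -0.2643, 0.2129]
ee_rot: [0.869, -0.096, -0.482, -0.054]
force: [0.5, -0.6, -4.7]
opening: 0.0117
```

```bash
python3 - <<'E'
from g import *
cx,cz=low(-.148,.085,30);goto(cx,cz,30)
where()
s=manip.get_image('side')
cv2.imwrite("pics/s4z.png",cv2.resize(s[60:215,250:430],None,fx=3.8,fy=3.8,interpolation=cv2.INTER_CUBIC))
E
```

```text
t 9.7 pos [ 0.5549 -0.2643  0.2129] F [ 0.5 -0.6 -4.7] T [ 0.31  1.14 -0.05] open 0.0117 j [ 0.79  0.19 -0.41  2.1  -0.1   0.33 -1.29]
turn(5deg): [ 0.024 -0.401  0.018]  shift now-axes cm: [ 1.65 -0.    3.42]  after turn: [1.77 0.   3.36]
th 32.00 C (2.9, 0.1, 192.6) low (-124.3, -0.2, 113.1) high (130.1, 0.4, 272.1) F tank [ 0.6 -0.4 -4.7] T [ 0.31  1.14 -0.05] t 9.7
```

View pics/s4z.png

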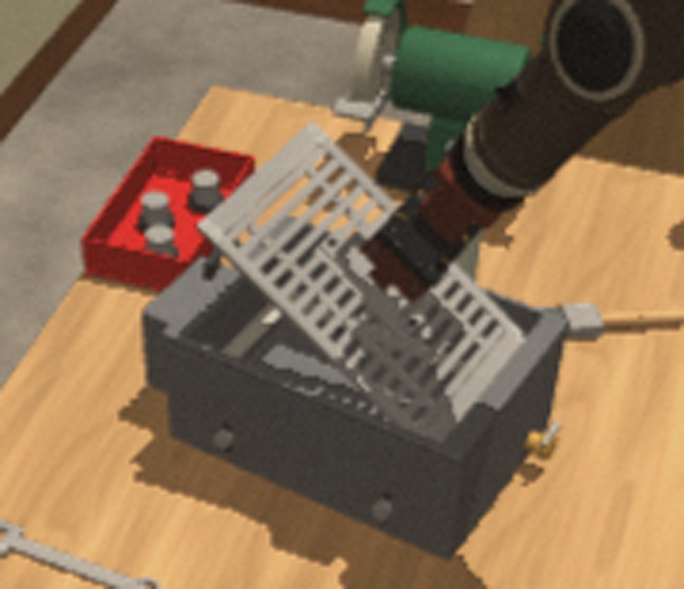

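Call:
drive_tool:
  targets:
    - [[0.4, 0, 0.8, 0, -0.3, 0, 0.8], [0.4, 0, 0.8, 0, -0.3, 0, 0.8], [0.4, 0, 0.8, 0, -0.3, 0, 0.8], [0.4, 0, 0.6, 0, -0.3, 0, 0.8], [0, 0, 0, 0, -0.2, 0, 0.8], [0, 0, 0, 0, 0, 0, 0.8]]

```text
time: 10.35
position: [0.5377, -0.2608, 0.1839]
ee_rot: [0.838, -0.093, -0.534, -0.059]
force: [0.7, 1.1, -4.8]
opening: 0.0118
```

```bash
python3 - <<'E'
from g import *
cx,cz=low(-.148,.075,25);goto(cx,cz,25)
where()
E
```

```text
t 10.35 pos [ 0.5377 -0.2608  0.1839] F [ 0.7  1.1 -4.8] T [0.27 0.94 0.01] open 0.0118 j [ 0.72  0.22 -0.34  2.07 -0.    0.43 -1.39]
turn(5deg): [ 0.024 -0.001  0.012]  shift now-axes cm: [ 2.38 -0.03  0.53]  after turn: [ 2.38 -0.03  0.53]
th 25.01 C (-17.3, -0.3, 162.2) low (-153.2, -0.6, 98.8) high (118.6, -0.0, 225.6) F tank [ 0.4  1.2 -4.8] T [0.27 0.94 0.01] t 10.3
```

Call:
drive_tool:
  targets:
    - [[0.55, 0, 0.17, 0, 0, 0, 0.8], [0.55, 0, 0.17, 0, 0, 0, 0.8], [0.55, 0, 0.17, 0, 0, 0, 0.8], [0.55, 0, 0.17, 0, 0, 0, 0.8], [0, 0, 0, 0, 0, 0, 0.8], [0, 0, 0, 0, 0, 0, 0.8]]

```text
time: 10.95
position: [0.5398, -0.2614, 0.1606]
ee_rot: [0.838, -0.093, -0.534, -0.06]
force: [0.4, -0.0, -6.0]
opening: 0.0118
```

```bash
python3 - <<'E'
from g import *
where()
E
```

```text
th 24.98 C (-15.1, -0.5, 138.8) low (-151.1, -0.7, 75.5) high (120.9, -0.3, 202.1) F tank [ 0.4  0.1 -6. ] T [ 0.23  0.95 -0.05] t 10.9
```

```bash
cat >> g.py <<'E'
def feel(n=4):
    F=[];T=[]
    for i in range(n):
        o=manip.get_obs();F.append(o['force']);T.append(o['torque'])
        manip.get_image('side')
    F=np.mean(F,0);T=np.mean(T,0)
    print('feel F tank',np.round([F[:2]@ax,F[:2]@ay,F[2]],2),'T tank',np.round([T[:2]@ax,T[:2]@ay,T[2]],3));where()
E
python3 -c "
from g import *
feel()"
```

```text
feel F tank [ 0.47 -0.18 -5.72] T tank [ 0.027  0.983 -0.013]
th 25.03 C (-14.8, -0.6, 139.4) low (-150.7, -0.9, 76.0) high (121.1, -0.4, 202.9) F tank [-0.1  0.1 -4.8] T [0.25 0.96 0.01] t 11.2
```

Call:
drive_tool:
  targets:
    - [[0.18, 0, 0.08, 0, 0, 0, 0.8], [0.18, 0, 0.08, 0, 0, 0, 0.8], [0.18, 0, 0.08, 0, 0, 0, 0.8], [0.18, 0, 0.08, 0, 0, 0, 0.8], [0, 0, 0, 0, 0, 0, 0.8]]

```text
time: 11.65
position: [0.5397, -0.2614, 0.1525]
ee_rot: [0.838, -0.093, -0.534, -0.059]
force: [0.5, 0.0, -6.1]
opening: 0.012
```

```bash
python3 -c "
from g import *
feel()"
```

```text
feel F tank [ 0.29  0.28 -5.85] T tank [ 0.024  0.972 -0.021]
th 25.00 C (-14.8, -0.5, 131.2) low (-150.8, -0.8, 67.8) high (121.1, -0.3, 194.6) F tank [ 0.5 -0.9 -5.5] T [0.32 0.93 0.07] t 11.8
```

Call:
drive_tool:
  targets:
    - [[0.18, 0, 0.08, 0, 0, 0, 0.8], [0.18, 0, 0.08, 0, 0, 0, 0.8], [0, 0, 0, 0, 0, 0, 0.8]]

```text
time: 12.15
position: [0.5398, -0.2614, 0.1486]
ee_rot: [0.838, -0.093, -0.534, -0.06]
force: [-0.4, -0.0, -5.4]
opening: 0.0118
```

```bash
python3 -c "
from g import *
feel(3)"
```

```text
feel F tank [ 0.27 -0.24 -5.59] T tank [0.033 0.97  0.01 ]
th 25.00 C (-14.8, -0.5, 127.2) low (-150.8, -0.8, 63.8) high (121.1, -0.3, 190.6) F tank [-0.5 -0.1 -5.6] T [0.25 0.94 0.01] t 12.3
```

Call:
drive_tool:
  targets:
    - [[0.18, 0, 0.08, 0, 0, 0, 0.8], [0, 0, 0, 0, 0, 0, 0.8]]

```text
time: 12.5
position: [0.5399, -0.2615, 0.1468]
ee_rot: [0.838, -0.093, -0.534, -0.059]
force: [0.9, -0.3, -5.0]
opening: 0.0117
```

```bash
python3 -c "
from g import *
feel(3)"
```

```text
feel F tank [ 0.12  0.01 -5.33] T tank [ 0.036  1.012 -0.002]
th 25.00 C (-14.8, -0.5, 125.3) low (-150.7, -0.8, 61.9) high (121.2, -0.3, 188.6) F tank [-0.2 -0.3 -4.4] T [ 0.22  0.93 -0.01] t 12.7
```

Call:
drive_tool:
  targets:
    - [[0.18, 0, 0.08, 0, 0, 0, 0.8], [0, 0, 0, 0, 0, 0, 0.8]]

```text
time: 12.85
position: [0.54, -0.2615, 0.1448]
ee_rot: [0.838, -0.093, -0.534, -0.059]
force: [-0.1, -0.1, -5.6]
opening: 0.0118
```

```bash
python3 -c "
from g import *
feel(3)"
```

```text
feel F tank [ 0.53  0.01 -5.28] T tank [0.03  0.974 0.004]
th 25.00 C (-14.8, -0.5, 123.3) low (-150.7, -0.8, 59.9) high (121.2, -0.3, 186.7) F tank [ 0.4 -0.3 -5.7] T [ 0.22  0.95 -0.01] t 13.0
```

Call:
drive_tool:
  targets:
    - [[0.18, 0, 0.08, 0, 0, 0, 0.8], [0, 0, 0, 0, 0, 0, 0.8]]

```text
time: 13.2
position: [0.5405, -0.2617, 0.1433]
ee_rot: [0.838, -0.093, -0.534, -0.059]
force: [0.6, -0.4, -3.7]
opening: 0.0119
```

```bash
python3 -c "
from g import *
feel(3)"
```

```text
feel F tank [ 0.26 -0.34 -3.46] T tank [0.043 0.919 0.011]
th 25.03 C (-14.4, -0.6, 121.6) low (-150.3, -0.9, 58.1) high (121.5, -0.4, 185.1) F tank [ 1.4 -0.  -3.4] T [ 0.21  0.86 -0.03] t 13.3
```

Call:
drive_tool:
  targets:
    - [[0.14, 0, 0.06, 0, 0, 0, 0.8], [0, 0, 0, 0, 0, 0, 0.8]]

```text
time: 13.55
position: [0.5412, -0.2618, 0.1423]
ee_rot: [0.839, -0.093, -0.533, -0.059]
force: [2.7, -0.2, -1.1]
opening: 0.0121
```

```bash
python3 -c "
from g import *
feel(3)"
```

```text
feel F tank [ 2.64  0.26 -1.24] T tank [ 0.05   0.373 -0.013]
th 25.08 C (-14.0, -0.6, 120.4) low (-149.8, -0.9, 56.8) high (121.9, -0.3, 184.0) F tank [ 2.9  0.4 -0.9] T [ 0.13  0.33 -0.02] t 13.7
```

Call:
drive_tool:
  targets:
    - [[-0.16, 0, -0.07, 0, 0, 0, 0.8], [-0.16, 0, -0.07, 0, 0, 0, 0.8], [0, 0, 0, 0, 0, 0, 0.8]]

```text
time: 14.0
position: [0.5392, -0.2613, 0.1445]
ee_rot: [0.838, -0.093, -0.535, -0.06]
force: [-0.2, -0.5, -5.4]
opening: 0.0118
```

```bash
python3 -c "
from g import *
feel(3)"
```

```text
feel F tank [-0.03 -0.18 -5.61] T tank [0.065 0.996 0.005]
th 24.94 C (-15.3, -0.6, 122.9) low (-151.3, -0.8, 59.6) high (120.7, -0.3, 186.1) F tank [ 0.3 -0.  -5.9] T [ 0.24  0.89 -0.02] t 14.2
```

Call:
drive_tool:
  targets:
    - [[-0.08, 0, 0.18, 0, 0, 0, 0.8], [0, 0, 0, 0, 0, 0, 0.8]]

```text
time: 14.35
position: [0.5377, -0.261, 0.1448]
ee_rot: [0.838, -0.093, -0.534, -0.059]
force: [0.2, -0.7, -5.8]
opening: 0.0118
```

```bash
python3 -c "
from g import *
feel(3)"
```

```text
feel F tank [ 0.27 -0.14 -5.53] T tank [0.047 0.997 0.031]
th 25.00 C (-16.8, -0.6, 123.2) low (-152.7, -0.8, 59.9) high (119.2, -0.4, 186.6) F tank [-0.6 -0.5 -5.2] T [ 0.25  0.97 -0.01] t 14.5
```

Call:
drive_tool:
  targets:
    - [[-0.06, 0, 0.14, 0, 0, 0, 0.8], [0, 0, 0, 0, 0, 0, 0.8]]

```text
time: 14.7
position: [0.5366, -0.2608, 0.145]
ee_rot: [0.838, -0.093, -0.534, -0.059]
force: [-0.0, 0.1, -5.0]
opening: 0.0115
```

```bash
python3 -c "
from g import *
feel(2)"
```

```text
feel F tank [-0.05  0.52 -5.21] T tank [0.035 0.952 0.033]
th 25.00 C (-18.2, -0.6, 123.3) low (-154.2, -0.8, 59.9) high (117.7, -0.3, 186.7) F tank [ 0.   0.7 -5.3] T [ 0.28  0.94 -0.02] t 14.8
```

Call:
drive_tool:
  targets:
    - [[-0.06, 0, 0.12, 0, 0, 0, 0.8], [0, 0, 0, 0, 0, 0, 0.8]]

```text
time: 15.0
position: [0.5361, -0.2607, 0.1456]
ee_rot: [0.839, -0.093, -0.533, -0.059]
force: [2.4, -0.6, -4.7]
opening: 0.0119
```

```bash
python3 -c "
from g import *
feel(2)"
```

```text
feel F tank [ 2.25  0.21 -4.74] T tank [ 0.045  0.307 -0.041]
th 25.09 C (-18.9, -0.6, 123.8) low (-154.7, -0.9, 60.2) high (117.0, -0.4, 187.4) F tank [ 2.8 -0.9 -4.1] T [ 0.09  0.29 -0.06] t 15.1
```

```bash
cat >> g.py <<'E'
def seq(way): # way: list of (xl,zl,th); from measured pose
    o=manip.get_obs();p=np.array(o['position']);R=Ro.from_quat(o['ee_rot'])
    for xl,zl,th in way:
        q=tcp(*low(xl,zl,th),th);G=goalR(167.2,-th)
        d=R.inv().apply(q-p)*100;w=(R.inv()*G).as_rotvec(degrees=True)/5
        print((xl,zl,th),np.round(d,2),np.round(w,2));p,R=q,G
E
python3 -c "
from g import *
seq([(-.1535,.061,25),(-.1535,.0605,23),(-.1535,.0605,21),(-.1535,.0605,20),(-.1535,.0605,19)])"
```

```text
(-0.1535, 0.061, 25) [ 0.   -0.06 -0.15] [ 0.02 -0.02  0.01]
(-0.1535, 0.0605, 23) [ 0.57 -0.   -0.05] [ 0.  -0.4 -0. ]
(-0.1535, 0.0605, 21) [ 0.52 -0.   -0.07] [-0.  -0.4  0. ]
(-0.1535, 0.0605, 20) [ 0.26 -0.   -0.04] [ 0.  -0.2  0. ]
(-0.1535, 0.0605, 19) [ 0.26 -0.   -0.04] [ 0.  -0.2 -0. ]
```

Call:
drive_tool:
  targets:
    - [[0.05, -0.05, -0.25, 0, 0, 0, 0.8], [0.57, 0, -0.05, 0, -0.4, 0, 0.8], [0.52, 0, -0.07, 0, -0.4, 0, 0.8], [0.26, 0, -0.04, 0, -0.2, 0, 0.8], [0, 0, 0, 0, 0, 0, 0.8], [0, 0, 0, 0, 0, 0, 0.8]]

```text
time: 15.7
position: [0.5443, -0.2618, 0.1335]
ee_rot: [0.814, -0.09, -0.57, -0.063]
force: [0.3, -0.1, -5.8]
opening: 0.0116
```

```bash
python3 -c "
from g import *
feel(2)
s=manip.get_image('side')
cv2.imwrite('pics/s5z.png',cv2.resize(s[60:215,250:430],None,fx=3.8,fy=3.8,interpolation=cv2.INTER_CUBIC))
seq([(-.1535,.0605,19),(-.1535,.0605,18),(-.1535,.0605,17),(-.1535,.0605,16),(-.1535,.0605,15),(-.153,.0605,14)])"
```

```text
feel F tank [ 0.2  -0.15 -5.95] T tank [ 0.041  0.839 -0.037]
th 19.99 C (-12.7, -0.1, 111.2) low (-153.7, -0.3, 59.9) high (128.3, 0.2, 162.5) F tank [-0.8 -0.4 -5.6] T [0.16 0.84 0.  ] t 15.8
(-0.1535, 0.0605, 19) [ 0.22 -0.02 -0.07] [ 0.02 -0.2   0.01]
(-0.1535, 0.0605, 18) [ 0.26  0.   -0.04] [-0.  -0.2  0. ]
(-0.1535, 0.0605, 17) [ 0.26  0.   -0.04] [ 0.  -0.2 -0. ]
(-0.1535, 0.0605, 16) [ 0.26 -0.   -0.04] [ 0.  -0.2  0. ]
(-0.1535, 0.0605, 15) [ 0.26 -0.   -0.04] [ 0.  -0.2 -0. ]
(-0.153, 0.0605, 14) [ 0.28  0.   -0.09] [-0.  -0.2 -0. ]
```

View pics/s5z.png

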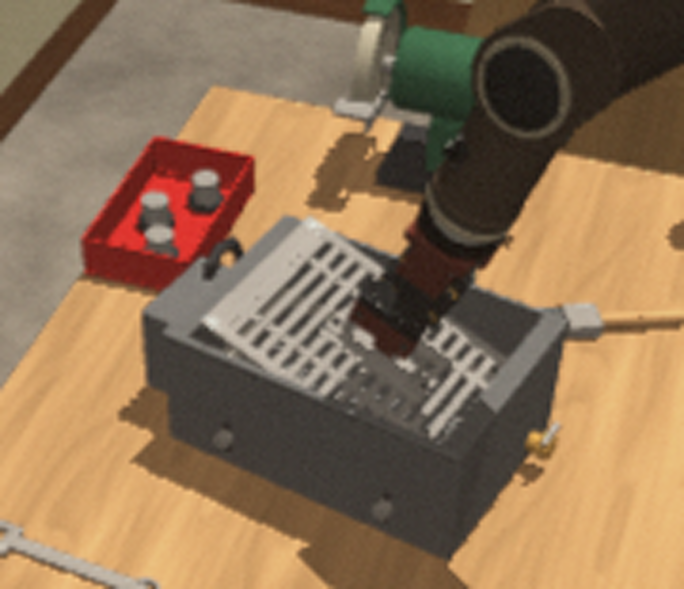

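Call:
drive_tool:
  targets:
    - [[0.22, -0.02, -0.06, 0, -0.2, 0, 0.8], [0.26, 0, -0.04, 0, -0.2, 0, 0.8], [0, 0, 0, 0, 0, 0, 0.8]]

```text
time: 16.15
position: [0.5479, -0.2625, 0.1297]
ee_rot: [0.804, -0.089, -0.584, -0.065]
force: [-0.7, 0.4, -5.4]
opening: 0.0118
```

```bash
python3 -c "
from g import *
feel(2)"
```

```text
feel F tank [-0.5   0.28 -5.45] T tank [0.043 0.703 0.011]
th 18.00 C (-10.2, 0.3, 106.7) low (-152.9, 0.0, 60.4) high (132.4, 0.6, 153.1) F tank [-0.6  0.  -6.1] T [0.18 0.69 0.01] t 16.2
```

Call:
drive_tool:
  targets:
    - [[0.26, 0, -0.04, 0, -0.2, 0, 0.8], [0, 0, 0, 0, 0, 0, 0.8]]

```text
time: 16.45
position: [0.5487, -0.2627, 0.1272]
ee_rot: [0.799, -0.089, -0.591, -0.066]
force: [-0.8, -0.3, -4.9]
opening: 0.0118
```

```bash
python3 -c "
from g import *
feel(2)"
```

```text
feel F tank [-0.5  -0.34 -5.04] T tank [0.008 0.683 0.024]
th 17.00 C (-9.5, 0.2, 104.3) low (-153.0, -0.0, 60.4) high (133.9, 0.5, 148.1) F tank [-0.2 -0.7 -5.3] T [ 0.26  0.73 -0.03] t 16.6
```

Call:
drive_tool:
  targets:
    - [[0.29, 0, 0.05, 0, -0.2, 0, 0.8], [0, 0, 0, 0, 0, 0, 0.8]]

```text
time: 16.75
position: [0.5489, -0.2627, 0.1242]
ee_rot: [0.794, -0.088, -0.598, -0.067]
force: [0.1, 0.2, -4.6]
opening: 0.012
```

```bash
python3 -c "
from g import *
feel(2)
seq([(-.1535,.0605,15),(-.153,.0605,14),(-.153,.0605,13)])"
```

```text
feel F tank [-0.48  0.06 -4.97] T tank [0.039 0.672 0.012]
th 16.00 C (-9.6, 0.2, 101.3) low (-153.7, -0.1, 59.9) high (134.6, 0.5, 142.6) F tank [-0.1  0.1 -5.8] T [0.18 0.64 0.02] t 16.9
(-0.1535, 0.0605, 15) [ 0.21  0.02 -0.08] [ 0.02 -0.2   0.01]
(-0.153, 0.0605, 14) [ 0.28  0.   -0.09] [-0.  -0.2 -0. ]
(-0.153, 0.0605, 13) [ 0.26  0.   -0.04] [ 0.  -0.2  0. ]
```

Call:
drive_tool:
  targets:
    - [[0.23, 0, -0.05, 0, -0.2, 0, 0.8], [0, 0, 0, 0, 0, 0, 0.8]]

```text
time: 17.05
position: [0.5502, -0.263, 0.1223]
ee_rot: [0.788, -0.088, -0.605, -0.067]
force: [0.5, -0.1, -5.2]
opening: 0.0118
```

```bash
python3 -c "
from g import *
feel(2)
seq([(-.1535,.0605,14),(-.153,.0605,13)])"
```

```text
feel F tank [-0.02  0.06 -5.49] T tank [ 0.018  0.643 -0.003]
th 15.00 C (-8.8, 0.2, 99.1) low (-153.7, -0.0, 60.3) high (136.1, 0.5, 137.9) F tank [-0.3 -0.4 -5.4] T [0.23 0.58 0.02] t 17.1
(-0.1535, 0.0605, 14) [ 0.25  0.02 -0.06] [ 0.02 -0.2   0.01]
(-0.153, 0.0605, 13) [ 0.27  0.   -0.09] [ 0.  -0.2  0. ]
```

Call:
drive_tool:
  targets:
    - [[0.26, 0, -0.05, 0, -0.2, 0, 0.8], [0, 0, 0, 0, 0, 0, 0.8]]

```text
time: 17.35
position: [0.5513, -0.2633, 0.1198]
ee_rot: [0.783, -0.087, -0.612, -0.068]
force: [-0.8, -0.5, -5.8]
opening: 0.0119
```

```bash
python3 -c "
from g import *
feel(2)
seq([(-.153,.0605,13),(-.1525,.061,12),(-.152,.061,10),(-.1515,.061,8),(-.151,.061,6),(-.1505,.061,4)])"
```

```text
feel F tank [-0.17 -0.16 -5.72] T tank [ 0.035  0.606 -0.018]
th 14.00 C (-8.1, 0.2, 96.6) low (-153.6, -0.0, 60.3) high (137.5, 0.5, 132.9) F tank [ 0.  -0.  -5.5] T [ 0.19  0.57 -0.  ] t 17.4
(-0.153, 0.0605, 13) [ 0.26  0.02 -0.1 ] [ 0.02 -0.2   0.01]
(-0.1525, 0.061, 12) [ 0.22  0.   -0.1 ] [ 0.  -0.2  0. ]
(-0.152, 0.061, 10) [ 0.54 -0.   -0.12] [ 0.  -0.4 -0. ]
(-0.1515, 0.061, 8) [ 0.53 -0.   -0.12] [-0.  -0.4 -0. ]
(-0.151, 0.061, 6) [ 0.53 -0.   -0.12] [ 0.  -0.4  0. ]
(-0.1505, 0.061, 4) [ 0.53 -0.   -0.12] [-0.  -0.4 -0. ]
```

Call:
drive_tool:
  targets:
    - [[0.26, 0, -0.1, 0, -0.2, 0, 0.8], [0.22, 0, -0.1, 0, -0.2, 0, 0.8], [0.27, 0, -0.06, 0, -0.2, 0, 0.8], [0.27, 0, -0.06, 0, -0.2, 0, 0.8], [0.27, 0, -0.06, 0, -0.2, 0, 0.8], [0.27, 0, -0.06, 0, -0.2, 0, 0.8], [0, 0, 0, 0, 0, 0, 0.8]]

```text
time: 18.15
position: [0.5585, -0.2648, 0.1051]
ee_rot: [0.75, -0.083, -0.652, -0.073]
force: [-0.5, -0.3, -5.5]
opening: 0.0118
```

```bash
python3 -c "
from g import *
feel(2)
seq([(-.151,.061,7),(-.151,.061,6),(-.1505,.061,4),(-.150,.061,2)])"
```

```text
feel F tank [-0.41  0.05 -5.56] T tank [0.035 0.397 0.031]
th 7.99 C (-3.3, 0.3, 81.6) low (-151.8, 0.0, 60.7) high (145.3, 0.6, 102.4) F tank [ 0.7 -0.4 -6.3] T [ 0.12  0.36 -0.03] t 18.2
(-0.151, 0.061, 7) [ 0.24  0.03 -0.12] [ 0.02 -0.2   0.  ]
(-0.151, 0.061, 6) [ 0.26 -0.   -0.04] [ 0.  -0.2  0. ]
(-0.1505, 0.061, 4) [ 0.53 -0.   -0.12] [-0.  -0.4 -0. ]
(-0.15, 0.061, 2) [ 0.53  0.   -0.12] [ 0.  -0.4 -0. ]
```

Call:
drive_tool:
  targets:
    - [[0.24, 0, -0.1, 0, -0.2, 0, 0.8], [0.26, 0, -0.05, 0, -0.2, 0, 0.8], [0.26, 0, -0.06, 0, -0.2, 0, 0.8], [0.26, 0, -0.06, 0, -0.2, 0, 0.8], [0.26, 0, -0.06, 0, -0.2, 0, 0.8], [0.26, 0, -0.06, 0, -0.2, 0, 0.8], [0.26, 0, -0.04, 0, -0.2, 0, 0.8], [0, 0, 0, 0, 0, 0, 0.8]]

```text
time: 19.05
position: [0.564, -0.266, 0.0875]
ee_rot: [0.708, -0.079, -0.697, -0.078]
force: [0.9, -0.1, -5.1]
opening: 0.0119
```

```bash
python3 -c "
from g import *
feel(3)
seq([(-.150,.060,0)])"
```

```text
feel F tank [ 0.26 -0.35 -5.14] T tank [0.012 0.068 0.015]
th 1.00 C (-0.5, 0.2, 64.0) low (-150.5, -0.1, 61.4) high (149.5, 0.4, 66.6) F tank [-0.6 -0.1 -5.4] T [ 0.02  0.1  -0.04] t 19.2
(-0.15, 0.06, 0) [ 0.4   0.02 -0.08] [ 0.02 -0.2   0.  ]
```

Call:
drive_tool:
  targets:
    - [[0.18, 0, -0.03, 0, -0.1, 0, 0.8], [0.18, 0, -0.03, 0, -0.1, 0, 0.8], [0, 0, 0, 0, 0, 0, 0.8]]

```text
time: 19.5
position: [0.5646, -0.2664, 0.0845]
ee_rot: [-0.703, 0.078, 0.703, 0.078]
force: [-1.5, -0.4, -4.0]
opening: 0.0118
```

```bash
python3 -c "
from g import *
feel(3)"
```

```text
feel F tank [-0.59 -0.61 -4.27] T tank [-0.001 -0.04  -0.021]
th 0.04 C (0.1, 0.1, 60.6) low (-149.9, -0.1, 60.6) high (150.1, 0.4, 60.7) F tank [ 0.3  0.3 -4.6] T [-0.05 -0.12 -0.05] t 19.6
```

Call:
drive_tool:
  targets:
    - [[0.1, 0, 0, 0, 0, 0, 0.8], [0.1, 0, 0, 0, 0, 0, 0.8], [0, 0, 0, 0, 0, 0, 0.8]]

```text
time: 19.95
position: [0.5645, -0.2664, 0.0838]
ee_rot: [0.703, -0.078, -0.702, -0.078]
force: [-3.8, 1.9, 5.8]
opening: 0.0117
```

```bash
python3 -c "
from g import *
feel(3)"
```

```text
feel F tank [-4.54 -0.18  6.42] T tank [ 0.159  0.705 -0.03 ]
th 0.05 C (0.0, 0.1, 59.9) low (-150.0, -0.2, 59.7) high (150.0, 0.4, 60.0) F tank [-4.2  0.7  5.5] T [ 0.28  0.66 -0.  ] t 20.1
```

Call:
drive_tool:
  targets:
    - [[-0.03, 0, 0, 0, 0, 0, 0.8], [0, 0, 0, 0, 0, 0, 0.8], [0, 0, 0, 0, 0, 0, 0.8]]
  squeeze: 10

```text
time: 20.4
position: [0.5645, -0.2664, 0.0838]
ee_rot: [0.703, -0.078, -0.703, -0.078]
force: [-2.7, 1.0, 8.0]
opening: 0.0119
```

```bash
python3 -c "
from g import *
feel(3)
s=manip.get_image('side');t=manip.get_image('top')
cv2.imwrite('pics/s6z.png',cv2.resize(s[90:215,270:430],None,fx=4.5,fy=4.5,interpolation=cv2.INTER_CUBIC))
cv2.imwrite('pics/t6z.png',cv2.resize(t[125:260,335:485],None,fx=4.4,fy=4.4,interpolation=cv2.INTER_CUBIC))"
```

```text
feel F tank [-3.89  0.58  7.51] T tank [ 0.121  0.896 -0.036]
th 0.04 C (0.0, 0.1, 59.8) low (-150.0, -0.2, 59.7) high (150.0, 0.3, 59.9) F tank [-4.4  0.3  7. ] T [ 0.35  0.83 -0.06] t 20.6
```

View pics/s6z.png

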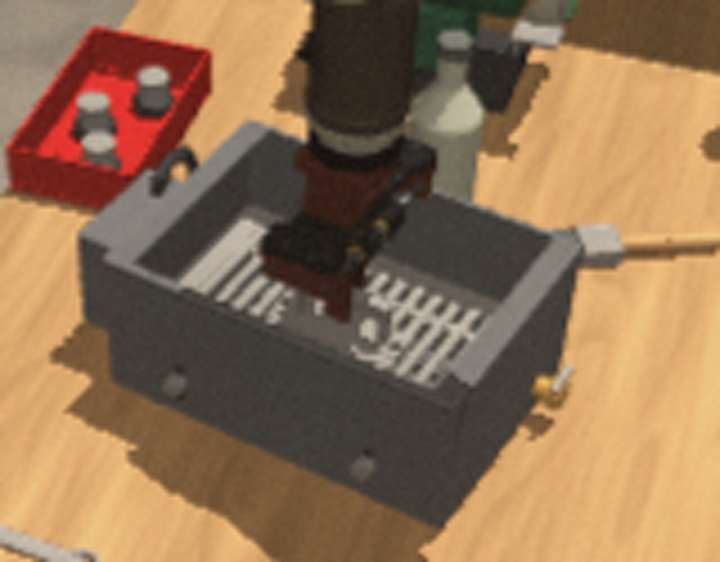

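View pics/t6z.png

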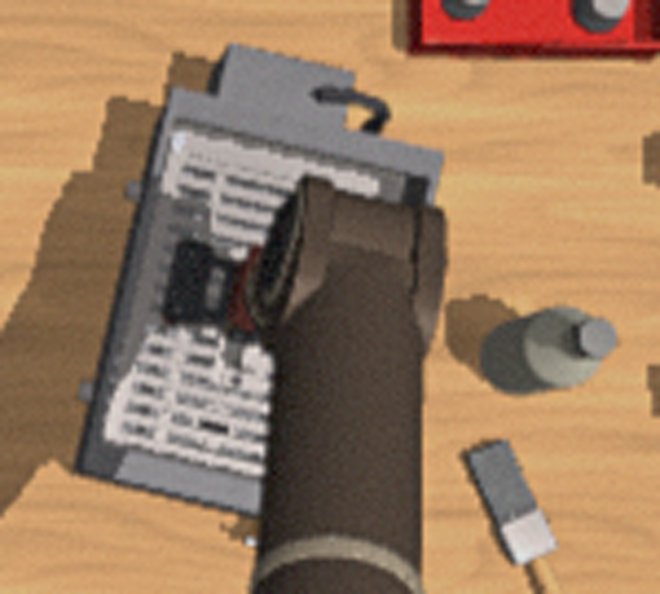

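Call:
drive_tool:
  targets:
    - [[-0.05, 0, 0, 0, 0, 0, 0.8], [0, 0, 0, 0, 0, 0, 0.8], [0, 0, 0, 0, 0, 0, 0.8]]
  squeeze: 3

```text
time: 20.95
position: [0.5648, -0.2664, 0.0836]
ee_rot: [0.703, -0.078, -0.702, -0.078]
force: [-1.9, 0.8, 3.4]
opening: 0.0117
```

```bash
python3 -c "
from g import *
feel(4)"
```

```text
feel F tank [-1.45 -0.13  4.33] T tank [ 0.055  0.326 -0.035]
th 0.06 C (0.3, 0.1, 59.5) low (-149.7, -0.2, 59.4) high (150.3, 0.4, 59.7) F tank [-0.8 -0.6  3.6] T [0.06 0.21 0.  ] t 21.1
```

Call:
drive_tool:
  targets:
    - [[-0.03, 0, 0, 0, 0, 0, 1.6], [0, 0, 0, 0, 0, 0, 2.2], [0, 0, 0, 0, 0, 0, 2.6], [0, 0, 0, 0, 0, 0, 2.6], [0, 0, 0, 0, 0, 0, 2.6]]

```text
time: 21.65
position: [0.5644, -0.2662, 0.0834]
ee_rot: [-0.703, 0.078, 0.703, 0.078]
force: [1.2, 0.8, 0.1]
opening: 0.0261
```

```bash
python3 -c "
from g import *
feel(4)"
```

```text
feel F tank [ 0.13 -0.08  0.28] T tank [0.026 0.03  0.014]
th 0.00 C (-0.2, 0.1, 59.6) low (-150.2, -0.1, 59.6) high (149.8, 0.4, 59.6) F tank [ 0.1  0.9 -0.4] T [ 0.08 -0.03  0.02] t 21.9
```

Call:
drive_tool:
  targets:
    - [[-1, 0, 0, 0, 0, 0, 2.8], [-2, 0, 0, 0, 0, 0, 2.8], [-3, 0, 0, 0, 0, 0, 2.8], [-4, 0, 0, 0, 0, 0, 2.8], [-4, 0, 0, 0, 0, 0, 2.8], [-4, 0, 0, 0, 0, 0, 2.8], [-3, -3, 2, 0, 0, 0, 2.8], [0, -4, 3, 0, 0, 0, 2.8], [0, -4, 3, 0, 0, 0, 2.8], [0, -4, 3, 0, 0, 0, 2.8]]

```text
time: 22.85
position: [0.4891, -0.0942, 0.2947]
ee_rot: [0.703, -0.078, -0.702, -0.078]
force: [0.5, 0.1, -0.1]
opening: 0.028
```

Call:
drive_tool:
  targets:
    - [[0, -4, 3, 0, 0, 0, 2.8], [0, -4, 3, 0, 0, 0, 2.8], [0, -4, 2, 0, 0, 0, 2.8], [0, -3, 0, 0, 0, 0, 2.8], [0, 0, 0, 0, 0, 0, 2.8], [0, 0, 0, 0, 0, 0, 2.8]]

```text
time: 23.45
position: [0.4449, 0.0683, 0.2942]
ee_rot: [0.703, -0.078, -0.703, -0.078]
force: [0.3, -0.0, 0.7]
opening: 0.0278
```

```bash
python3 -c "
from g import *
s=manip.get_image('side');t=manip.get_image('top')
cv2.imwrite('pics/s7.png',s);cv2.imwrite('pics/t7.png',t)
cv2.imwrite('pics/s7z.png',cv2.resize(s[90:215,270:430],None,fx=4.5,fy=4.5,interpolation=cv2.INTER_CUBIC))
cv2.imwrite('pics/t7z.png',cv2.resize(t[125:260,335:485],None,fx=4.4,fy=4.4,interpolation=cv2.INTER_CUBIC))"
```

```text
(no output)
```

View pics/s7z.png

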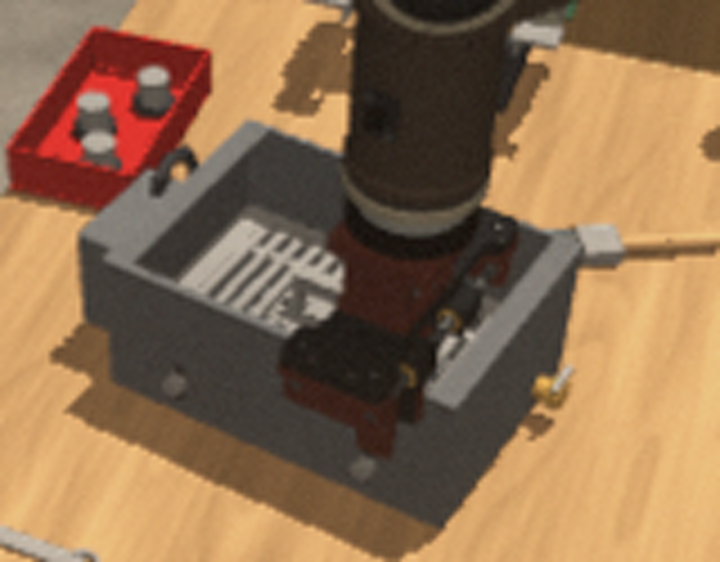

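View pics/t7z.png

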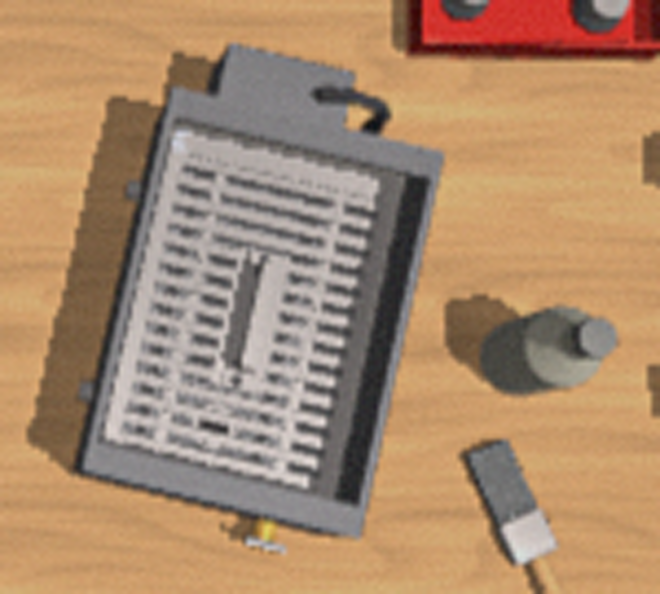

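View pics/t7.png

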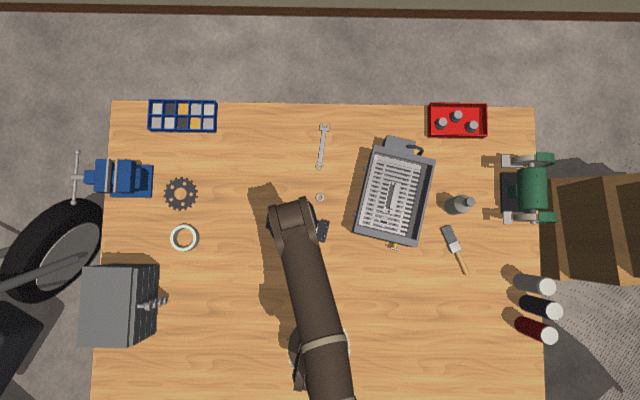

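```bash
python3 -c "
from g import *
z=.0587
t=cv2.imread('pics/t7.png');f=6;x0,y0=345,130
im=cv2.resize(t[y0:y0+100,x0:x0+100],None,fx=f,fy=f,interpolation=cv2.INTER_CUBIC)
for X,Y,Z,col in((.045,.006,z+.048,(0,0,255)),(.15,.1,z+.006,(0,255,0)),(.137,.107,.15,(255,0,0))):
    q=[((proj('top',P(sx*X,sy*Y,Z))-[x0,y0]+.5)*f*16).astype(int) for sx,sy in((1,1),(1,-1),(-1,-1),(-1,1))]
    cv2.polylines(im,[np.array(q)],True,col,1,cv2.LINE_AA,4)
cv2.imwrite('pics/ov7.png',im)
feel(2)"
```

```text
feel F tank [ 0.46 -0.15  0.29] T tank [ 0.05   0.046 -0.026]
th -0.00 C (-190.4, 298.6, 269.6) low (-340.4, 298.6, 269.6) high (-40.4, 298.6, 269.6) F tank [0.  0.  0.7] T [ 0.02 -0.03 -0.02] t 23.6
```

View pics/ov7.png

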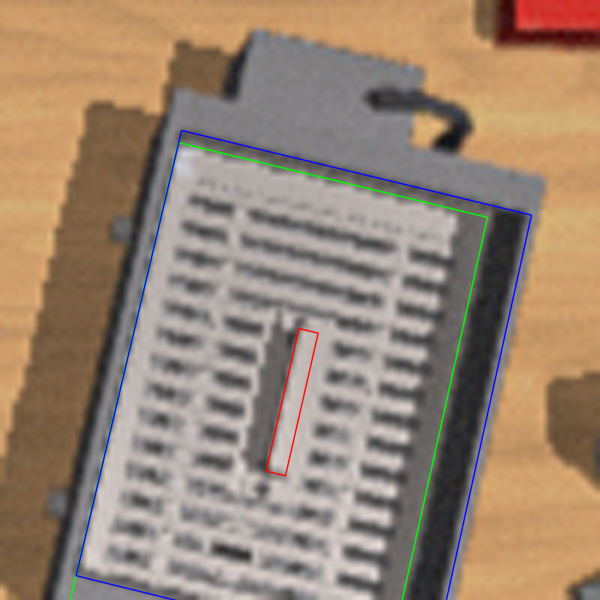

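```bash
python3 -c "
from g import *
def prof(img,C,yaw,z,ys):
    a=np.array([np.cos(yaw),np.sin(yaw)]);b=np.array([-a[1],a[0]])
    xs=np.arange(-.17,.1701,.001);g=cv2.cvtColor(cv2.imread(img),cv2.COLOR_BGR2GRAY).astype(np.float32)
    M=np.array([[proj('top',np.r_[C+x*a+y*b,z]) for x in xs] for y in ys],np.float32)
    return xs,cv2.remap(g,M[...,0],M[...,1],cv2.INTER_CUBIC).mean(0)
r=np.r_[np.arange(.03,.09,.002)]
xs,A=prof('pics/top0.png',np.array([.566,.23]),np.radians(8.1),.006,r)
xs,B=prof('pics/t7.png',c,yaw,.0647,r)
m=abs(xs)<.11
def corr(s):
    b=np.roll(B,-s)[m];a=A[m];a=a-np.polyval(np.polyfit(xs[m],a,2),xs[m]);b=b-np.polyval(np.polyfit(xs[m],b,2),xs[m]);return np.corrcoef(a,b)[0,1]
cs={s:round(float(corr(s)),2) for s in range(-20,21)};print(cs)
print('far edge B',[(int(x*1e3),int(v)) for x,v in zip(xs,B) if .13<x][::2])
print('near edge B',[(int(x*1e3),int(v)) for x,v in zip(xs,B) if x<-.11][::2])
"
```

```text
Traceback (most recent call last):
  File "h.py", line 12, in proj
    K,R,t=cam(n);p=K@(R@np.asarray(P)+t);return p[:2]/p[2]
          ~~~^^^
  File "h.py", line 4, in cam
    c=manip.calibration(n);f=200/np.tan(np.radians(c['vfov']/2))
ValueError: time passes only in moves, steps and waits
```

```bash
sed -i 's/^def cam(n):/from functools import lru_cache\n@lru_cache(None)\ndef cam(n):/' h.py; cat > pr.py <<'E'
from g import *
def prof(img,C,yaw,z,ys):
    a=np.array([np.cos(yaw),np.sin(yaw)]);b=np.array([-a[1],a[0]])
    xs=np.arange(-.17,.1701,.001);g=cv2.cvtColor(cv2.imread(img),cv2.COLOR_BGR2GRAY).astype(np.float32)
    M=np.array([[proj('top',np.r_[C+x*a+y*b,z]) for x in xs] for y in ys],np.float32)
    return xs,cv2.remap(g,M[...,0],M[...,1],cv2.INTER_CUBIC).mean(0)
r=np.r_[np.arange(.03,.09,.002)]
xs,A=prof('pics/top0.png',np.array([.566,.23]),np.radians(8.1),.006,r)
xs,B=prof('pics/t7.png',c,yaw,.0647,r)
m=abs(xs)<.11
def corr(s):
    b=np.roll(B,-s)[m];a=A[m];a=a-np.polyval(np.polyfit(xs[m],a,2),xs[m]);b=b-np.polyval(np.polyfit(xs[m],b,2),xs[m]);return np.corrcoef(a,b)[0,1]
print({s:round(float(corr(s)),2) for s in range(-20,21)})
print('far edge B',[(int(x*1e3),int(v)) for x,v in zip(xs,B) if .13<x][::2])
print('near edge B',[(int(x*1e3),int(v)) for x,v in zip(xs,B) if x<-.11][::2])
E
python3 pr.py
```

```text
{-20: 0.58, -19: 0.67, -18: 0.68, -17: 0.59, -16: 0.41, -15: 0.18, -14: -0.08, -13: -0.31, -12: -0.5, -11: -0.62, -10: -0.67, -9: -0.64, -8: -0.54, -7: -0.37, -6: -0.15, -5: 0.1, -4: 0.35, -3: 0.55, -2: 0.69, -1: 0.72, 0: 0.66, 1: 0.51, 2: 0.3, 3: 0.05, 4: -0.19, 5: -0.4, 6: -0.55, 7: -0.64, 8: -0.66, 9: -0.61, 10: -0.48, 11: -0.29, 12: -0.05, 13: 0.2, 14: 0.43, 15: 0.6, 16: 0.69, 17: 0.68, 18: 0.57, 19: 0.39, 20: 0.16}
far edge B [(130, 163), (132, 170), (134, 172), (136, 173), (138, 172), (140, 172), (142, 175), (144, 174), (146, 161), (148, 138), (150, 119), (152, 105), (154, 92), (156, 86), (158, 97), (160, 113), (162, 124), (164, 128), (166, 128), (168, 128), (170, 127)]
near edge B [(-170, 166), (-168, 168), (-166, 161), (-164, 135), (-162, 98), (-160, 75), (-158, 85), (-156, 114), (-154, 134), (-152, 140), (-150, 139), (-148, 137), (-146, 136), (-144, 136), (-142, 137), (-139, 138), (-137, 138), (-135, 138), (-133, 132), (-131, 119), (-129, 106), (-127, 110), (-125, 139), (-123, 175), (-121, 195), (-119, 193), (-117, 173), (-115, 151), (-113, 139), (-111, 138)]
```

```bash
python3 -c "
from rig import manip
print(manip.sign_off())"
```

```text
the job is handed in; nothing more can be done
None
```

The shelf is lying in the tank on both ledges, let go, and the job was handed in at about 24 s of the 70 s. No verdict came back, so the result rests on my own checks below.

**What I did:**
- I gripped the shelf by its bar, carried it over the tank and tilted it 32° with the far end up.
- I fed the near end under the near rim. The ledge felt to be about 58 to 59 mm high, and the near-wall touch matched my model to about 0.5 mm.
- I swung the far end past the far rim without any contact felt, lowered the shelf flat, loosened the grip, opened the fingers and moved the arm clear.

**Last checks:**
- **Centring:** two checks in the top view put the middle within about 1 mm of the tank's middle. The limit is 5 mm. The slot pattern read about −1 mm and the far edge sat at about 149 to 150 mm, where 150 mm is centred.
- **Release:** the measured force was about zero after the fingers opened.
- **Bystanders:** everything visible in the last top view looked unmoved by eye. The arm hid the piston, so I could not see it, though the shelf only passed high above it.

**What disagreed or was not checked:**
- Setting the shelf down flat, contact came at about 60 mm instead of 58.5 mm. The shelf had probably turned slightly in the fingers. The press reached roughly 13 N before I eased it off, against the 30 N limit.
- Flatness was judged only from that even seating and by eye, not measured.

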